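# Check a display frame for square with a slide rule and true it up

### The arm

A 7-joint arm with a two-finger parallel gripper is mounted at the origin on the work surface. World frame = base frame: x ahead of the robot, y to its left, z up, the work surface at z = 0. Lengths are in mm, angles in rad, forces in N, time in s.
With the tool pointing down it reaches from about 350 to 900 mm from the base axis. Payload 8.1 kg.
Tool frame: the origin (TCP) lies at the very end of the fingers, on their centre line; the grasp point (between the pads) lies 19 mm behind it; z points along the fingers, y is the line along which they close (so a half turn about z gives the same grasp; the last joint's range is limited). The gripper opens to 85 mm and grips with 20 to 120 N. Pads are 22 mm wide; open, the fingers measure 114 mm over their backs; the gripper's body (76 mm by 85 mm) begins 54 mm behind the grasp point. The pads swing forward as they close: fully open they stand 13 mm farther back than shut.
Start: joints at [1.124, 0.434, 0.025, 1.573, -0.012, 1.134, -0.075], TCP at [210.644, -588.447, 231.323] pointing down, gripper open.
Joint ranges: [-2.62, 2.62], [-0.44, 2.09], [-1.27, 1.32], [0.08, 2.57], [-1.32, 4.46], [0.12, 2], [-2.74, 2.74]. Speed limits (rad/s): [2.22, 2.22, 3.01, 3.01, 3.14, 3.14, 3.14].

### API

Orientations are given as a unit quaternion [x, y, z, w].
In Python, from station import env gives the robot as it stands.
- The arm moves only by the tool move_arm, never from a script. Its argument "commands" is one flat list of numbers, 5 for each row, row after row: the shift along the tool's x, y, z in m, then the turn about the tool's z in rad, then the opening, from 0 (shut) to 1 (fully open). In form: [tx, ty, tz, roll, gripper, tx, ty, tz, roll, gripper, ...]. A call has 1 to 12 rows; each row shifts and turns the commanded pose from where the row before left it, along the tool's axes as they then stand; what a row does not reach is not made up. A row lasts 1/12 s, in which the tool goes at most 41.7 mm and 7.16 degrees, less where a joint would pass 70% of its speed; a pose out of reach is approached as far as the arm can. A call with a gripper value outside its range is refused whole. The fingers move at their own pace and stop on an object; "newtons" is the grip in N (left out, the last holds). Time passes only in rows, so rows that do not move let the fingers close. It gives the time, the measured TCP pose, the force, the opening and the grip force at its end, in the units of the state.
- env.observe(): the state, without advancing time (a new reading comes with each control period).
- env.grab_frame(name): name is "scene" or "top"; returns a dict with "color" (420x560x3 uint8, red, green, blue), "depth" (420x560 float32, mm along the optical axis (not along the pixel's ray), 0 where there is no reading), "intrinsics" (3x3 intrinsics, pixels), "k1" (the pictures are not rectified: a ray, as slopes to the right and down, at radius r is drawn at 1 + k1 r^2 times it, then the intrinsics apply), "extrinsics" (4x4, takes a point from camera to world coordinates). Camera axes: x right, y up, looking along -z (the intrinsics and any distortion apply to the point x, -y, -z); pixel columns grow to the right and rows downward; lengths in mm; the calibration is good to about 2 mm. A picture is of the moment at which its call begins.
- env.hand_in(): hands the job in; it is judged then, once.
The state is a dict: "time": time; "joints": joint angles; "dq": joint speeds; "tau": joint torques, N m; "ee_pos": TCP position; "eef_rot": TCP orientation; "ft_force": force on the tool from outside, world axes, zero at the start; "ft_torque": the same for the moment, N m; "finger_gap": finger opening in mm; "gripper_force": force on a finger pad.
Only numpy, scipy, OpenCV 4.12 (cv2) and the standard library are available. Lean on these libraries where they do the work, as an engineer would, in place of code of your own. Each camera call takes 0.05 s, during which the arm holds its last target. There are 200 camera calls.

### The job

Take the slide rule on the squaring board by its black knob and gently measure both diagonals of the wooden frame, without shifting the frame: first push the nose right into the red-marked corner, then into the blue-marked corner, feeling it seat against both rails. Compare the two readings; if they differ, push the rule out harder along the shorter diagonal until the frame is square (the two diagonals equal within 5 mm), never pushing the frame by hand. Finally slide the rule fully back in, let go, and leave everything else lying where it is.

Things in the scene. Friction and masses are not known exactly. Their poses are not given: they have to be found in the camera images.
- board: fixed plywood squaring board, 360 (x) x 300 (y) x 12 mm; origin under its centre, on the table; x points away from the robot (give or take its yaw), y left. A wooden frame lies centred on it: long rails left (+y) and right (-y) along x, short end rails far (+x) and near (-x), each 18 mm wide, 22 mm tall, tops 34 mm above the table; opening 240 x 180 mm when square
- left_rail: left long rail of the frame, 276 x 18 x 22 mm, origin at the middle of its underside, 99 mm left of the board's centre line; red mark at its far end. The frame is unglued and can rack about its fixed centre: this rail slides along the board's x by s (its origin's x in the board's frame; 0 = square, at most 12 mm either way) while the right one slides by -s
- right_rail: right long rail, the same, 99 mm right of the centre line; its blue mark is at its far end. In the board's frame its origin's x is -s
- far_rail: far end rail, 178 x 18 x 22 mm, along the board's y when square; origin at the middle of its underside, 129 mm beyond the board's centre; turns about that point as the frame racks. Stiff joints hold the frame where it is left: a push of the knob below 8 N leaves it alone, about 14 N along a diagonal racks it, and it follows the push without springing back
- red_corner (a point): inside far left corner of the frame, at the rail's top; marked by a red strip on the left rail beside it
- blue_corner (a point): inside far right corner of the frame, at the rail's top; marked by a blue strip on the right rail beside it
- pivot (a point): top of the aluminium hub of the rule (yellow beam 190 mm long), on its upright pivot axis at the centre of board and frame, 24 mm above the table
- rule (a joint): swing of the rule about the pivot, rad: 0 when the knob end points along the board's +x, growing to the left (anticlockwise from above); turns freely within 0.85 either way; the square frame's corners are at about +0.64 (red) and -0.64 (blue)
- tongue (a joint): reading of the slide rule, m: 0 fully in, 0.056 fully out. Two steel tongues geared together go out equally both ways from the pivot, touching opposite corners at once. Nose centre to pivot = 106 mm + reading: about 38 mm in a square frame's corner, per mm of s 0.8 mm more on the red diagonal, 0.8 less on the blue. Drags with 1.5 N, stays where left; keep under 5 mm to swing past the end rail
- nose (a point): centre of the top of the far tongue's upright round nose (8 mm diameter, 14 to 25 mm above the table); 5.7 mm short of the corner, measured from above, when it sits against both rails
- knob (a point): centre of the top of the black upright knob (24 mm diameter, 40 mm tall, orange dot on top), 79 mm above the table; it stands on the far tongue, 72 mm + reading from the pivot, 34 mm behind the nose's centre, moves with both joints, and spins freely on its stem, so that a gripper need not turn with the rule. Grip its upper 30 mm: fingertips clear the rails
- bead: bystander: white ring bead, 28 mm across, 14 mm tall, lying inside the frame on the left of the rule; origin under its centre
- salve_tin: bystander: small brass tin, 28 mm across, 16 mm tall, inside the frame on the right; origin under its centre
- pencil: bystander: flat green pencil, 150 x 14 x 8 mm, on the board left of the frame; origin under its centre
- glue_stick: bystander: white glue stick with orange cap, 25 mm across, 82 mm tall, standing on the board right of the frame, near end; origin under its centre
- peg_block: bystander: wooden block 150 x 50 x 30 mm with two nails, on the table to the right; origin under its centre
- tumbler: bystander: pink tumbler, 72 mm across, 150 mm tall, on the table to the left; origin under its centre
- lighter: bystander: green pocket lighter, 80 x 25 x 12 mm, on the table to the left; origin under its middle

How it is judged (in metres and radians):
On the way, in this order (a step that is already met when the one before it is completed fails the run):
1. the red diagonal is measured: nose seated in the red corner (its centre within 7 mm of it), pressing on the left or the far rail with over 1.2 N, the frame shifted less than 1.5 mm from its start (horizontal distance between nose and red_corner below 0.007 m and contact force between any of left_rail, far_rail and anything else above 1.2 N and distance of red_corner from where it was at the start of the episode below 0.0015 m), for 0.2 s.
2. the blue diagonal is measured: nose seated in the blue corner (its centre within 7 mm of it), pressing on the right or the far rail with over 1.2 N, the frame shifted less than 1.5 mm from its start (horizontal distance between nose and blue_corner below 0.007 m and contact force between any of right_rail, far_rail and anything else above 1.2 N and distance of red_corner from where it was at the start of the episode below 0.0015 m), for 0.2 s.
At the end, for the whole second after the job is handed in: the frame is square: its two diagonals equal within 5 mm (long rails within 1.56 mm of their square position); the slide rule is pushed back in (reading under 8 mm), released and at rest (x of left_rail in the frame of board between -0.00156 and 0.00156 m and value of joint tongue below 0.008 m and velocity of joint tongue below 0.005 m/s); the robot touches nothing.
It fails at once if the frame is pushed by hand: the robot presses on a rail with more than 3 N (contact force between any of the arm, the fingers and left_rail above 3 N or contact force between any of the arm, the fingers and right_rail above 3 N or contact force between any of the arm, the fingers and far_rail above 3 N).
It fails at once if the rule is rammed into the frame: a rail is loaded with more than 25 N (contact force between any of left_rail, right_rail, far_rail and anything else above 25 N).
It fails at once if a bystander is moved by more than 15 mm (distance of any of bead, salve_tin, pencil, glue_stick, peg_block, tumbler, lighter from where it was at the start of the episode above 0.015 m).
It also fails if it takes over 64 s, if anything falls off the work surface, if the arm or the gripper's body presses on something with over 40 N, if the wrist force passes 120 N, or if a joint passes its speed limit or range.

## Working session

There is one attempt and no reset: what is moved stays moved. The work goes in short steps, Python scripts to look and compute and a tool call to move; the robot and the scene stay as the last step left them, time stands still between calls to the robot, and variables do not carry over. Pictures are saved under pics/ and viewed, at most 10 in all, crops included, and the job is handed in when it is done.

Besides the shell and the picture viewer there is one more tool, called after "Request:" as a command line: name --argument value ..., lists and objects as JSON in quotes. move_arm: Moves the arm, as the interface text tells. Its arguments: {"type":"object","properties":{"commands":{"type":"array"},"newtons":{"type":"number"}},"required":["commands"]}

```bash
mkdir -p pics; cat > h.py <<'E'
import numpy as np, cv2
from station import env
def grab(n):
    f=env.grab_frame(n); return f
def ray(f,u,v):
    K=f["intrinsics"];x=(u-K[0,2])/K[0,0];y=(v-K[1,2])/K[1,1]
    xd,yd=x,y
    for _ in range(20):
        s=1+f["k1"]*(x*x+y*y); x,y=xd/s,yd/s
    E=f["extrinsics"]; return E[:3,3],E[:3,:3]@np.array([x,-y,-1.])
def onz(f,u,v,z):
    o,d=ray(f,u,v); return o+d*(z-o[2])/d[2]
def save(f,n): cv2.imwrite("pics/"+n,f["color"][:,:,::-1])
E
python3 - <<'E'
from h import *
s=env.observe();print({k:np.round(v,3) for k,v in s.items()})
a=grab("top");b=grab("scene")
cv2.imwrite("pics/a.png",cv2.resize(a["color"][:,:,::-1],(800,600)));cv2.imwrite("pics/b.png",cv2.resize(b["color"][:,:,::-1],(800,600)))
for f in(a,b): print(f["extrinsics"].round(2),f["intrinsics"],f["k1"])
E
```

```text
{'time': np.float64(0.0), 'joints': array([ 1.124,  0.435,  0.025,  1.574, -0.012,  1.134, -0.075]), 'dq': array([0.001, 0.   , 0.001, 0.001, 0.002, 0.001, 0.   ]), 'tau': array([-0.0000e+00, -6.7046e+01,  1.0250e+00, -3.1621e+01,  1.6000e-02,
        1.3000e-02,  0.0000e+00]), 'ee_pos': array([ 210.439, -587.934,  230.496]), 'eef_rot': array([ 0.985,  0.171, -0.   , -0.001]), 'ft_force': array([-0.771,  0.397, -0.116]), 'ft_torque': array([-0.021, -0.011,  0.046]), 'gripper_force': np.float64(0.0), 'finger_gap': np.float64(85.279)}
[[ 2.00000e-02  1.00000e+00 -8.00000e-02  4.42190e+02]
 [-1.00000e+00  3.00000e-02  2.00000e-02  1.91300e+01]
 [ 2.00000e-02  8.00000e-02  1.00000e+00  1.36017e+03]
 [ 0.00000e+00  0.00000e+00  0.00000e+00  1.00000e+00]] [[485.75285369   0.         277.20795215]
 [  0.         485.75285369 213.86649486]
 [  0.           0.           1.        ]] 0.0010590686124913652
[[ 9.00000e-01 -3.70000e-01  2.50000e-01  8.34480e+02]
 [ 4.50000e-01  7.50000e-01 -4.90000e-01 -5.92150e+02]
 [-0.00000e+00  5.50000e-01  8.30000e-01  1.09478e+03]
 [ 0.00000e+00  0.00000e+00  0.00000e+00  1.00000e+00]] [[386.99493613   0.         276.52537971]
 [  0.         386.99493613 208.53096399]
 [  0.           0.           1.        ]] -0.08448915619399745
```

View pics/a.png

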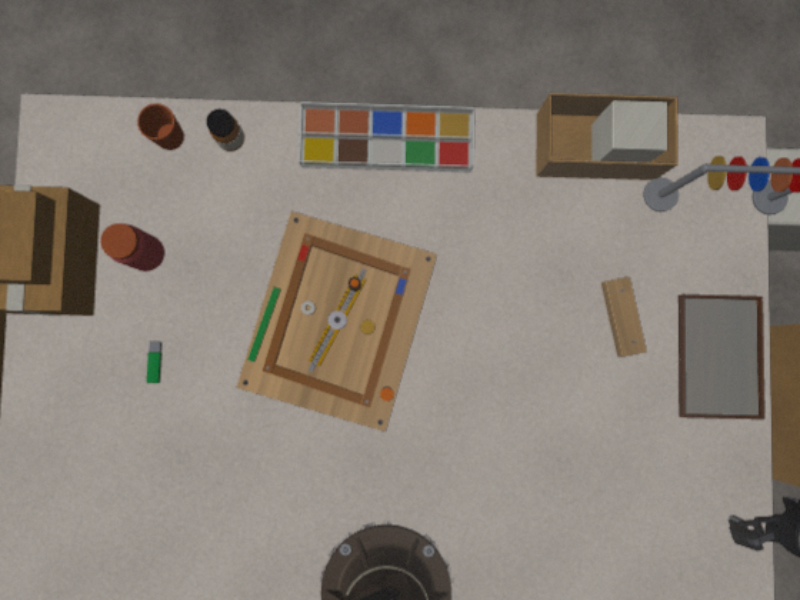

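View pics/b.png

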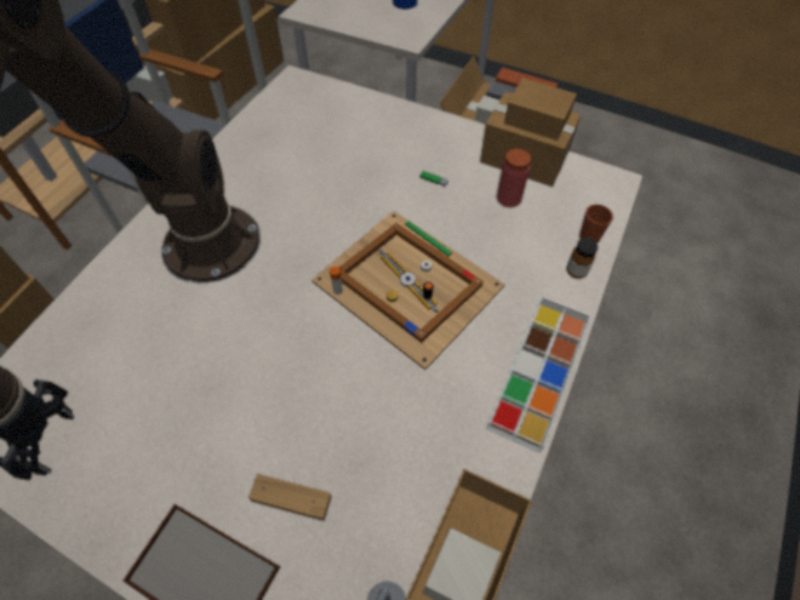

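The top view shows the board yawed clockwise, with the hub near (337,320) of 800x600, the knob at (355,284), the red mark at (303,254) and the blue mark at (400,287). The gripper is far right at (770,530).

```bash
cat > m.py <<'E'
from h import *
def blob(f,m,box):
    x0,y0,x1,y1=box; M=np.zeros(m.shape,np.uint8);M[y0:y1,x0:x1]=m[y0:y1,x0:x1]
    n,_,st,c=cv2.connectedComponentsWithStats(M)
    if n<2: return None,0
    i=1+np.argmax(st[1:,4]); return c[i],st[i,4]
if __name__=="__main__":
    f=grab("top"); hsv=cv2.cvtColor(f["color"],cv2.COLOR_RGB2HSV);H,S,V=cv2.split(hsv)
    box=(160,140,310,310)
    # board: saturated
    M=np.zeros(H.shape,np.uint8);M[140:310,160:310]=(S[140:310,160:310]>60)
    M=cv2.morphologyEx(M,cv2.MORPH_CLOSE,np.ones((5,5)))
    cs,_=cv2.findContours(M,cv2.RETR_EXTERNAL,cv2.CHAIN_APPROX_NONE);c=max(cs,key=cv2.contourArea)
    P=np.array([onz(f,u,v,12)[:2] for u,v in c[:,0]],np.float32)
    print("board",cv2.minAreaRect(P))
    for n,m,z in[("red",((H<8)|(H>172))&(S>150),34),("blue",(H>100)&(H<130)&(S>120),34),("green",(H>45)&(H<85)&(S>120),20),
      ("orange",(H>5)&(H<16)&(S>190)&(V>120),79),("hub",(S<40)&(V>130),24)]:
        b=(215,215,255,245) if n=="hub" else ((235,185,265,210) if n=="orange" else box)
        p,a=blob(f,m,b); print(n,p,a, None if p is None else onz(f,*p,z).round(1))
    c=f["color"][140:310,160:310,::-1]; cv2.imwrite("pics/c.png",cv2.resize(c,None,fx=3.5,fy=3.5,interpolation=2))
E
python3 m.py
```

```text
board ((514.180908203125, 104.06758880615234), (298.7224426269531, 358.85595703125), 74.97373962402344)
red [211.96551724 176.81034483] 58 [640.3 172.6  34. ]
blue [280.05555556 200.        ] 36 [581.2 -15.9  34. ]
green [184.28378378 226.86036036] 222 [501.6 245.4  20. ]
orange [247.64705882 197.52941176] 17 [580.8  71.3  79. ]
hub [235.80769231 223.39423077] 104 [514.4 104.   24. ]
```

View pics/c.png

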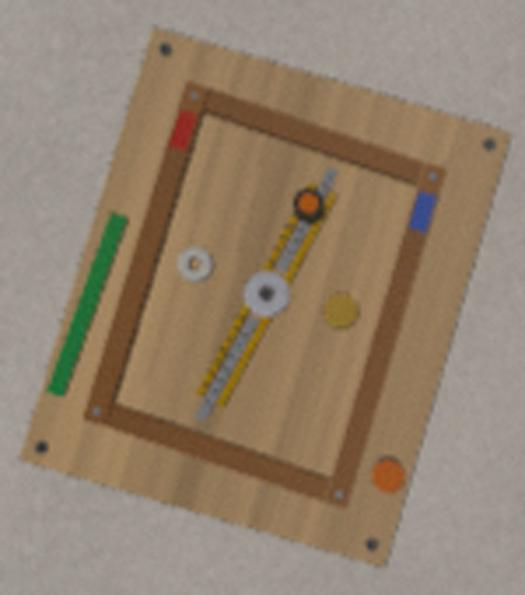

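Request:
move_arm --commands '[0,0,0,0.115,1,0,0,0,0.115,1,0,0,0,0.114,1,0.0154,-0.0275,0,0,1,0.0154,-0.0275,0,0,1,0.0154,-0.0275,0,0,1,0.0154,-0.0275,0,0,1,0.0154,-0.0275,0,0,1,0.0154,-0.0275,0,0,1,0.0154,-0.0275,0,0,1,0.0154,-0.0275,0,0,1,0.0154,-0.0275,0,0,1]' --newtons 70

```text
time: 1.15
ee_pos: [349.7, -339.5, 231.2]
eef_rot: [1.0, -0.0, -0.0, -0.0]
ft_force: [-0.1, -0.5, -0.0]
finger_gap: 85.6
gripper_force: 0.0
```

Request:
move_arm --commands '[0.0154,-0.0275,0,0,1,0.0154,-0.0275,0,0,1,0.0154,-0.0275,0,0,1,0.0154,-0.0275,0,0,1,0.0154,-0.0275,0,0,1,0.0154,-0.0275,0,0,1,0.0154,-0.0275,0,0,1,0.0154,-0.0275,0,0,1,0.0154,-0.0275,0,0,1,0.0154,-0.0275,0,0,1,0.0154,-0.0275,0,0,1,0.0154,-0.0275,0,0,1]'

```text
time: 2.15
ee_pos: [534.6, -9.7, 231.2]
eef_rot: [1.0, -0.0, -0.0, 0.0]
ft_force: [-0.1, 0.4, 0.4]
finger_gap: 85.3
gripper_force: 0.0
```

Request:
move_arm --commands '[0.0154,-0.027,0,0,1,0.0154,-0.027,0,0,1,0.0154,-0.027,0,0,1,0,0,0.03,0,1,0,0,0.03,0,1,0,0,0.03,0,1,0,0,0,0,1]'

```text
time: 2.73
ee_pos: [576.7, 69.2, 135.7]
eef_rot: [1.0, 0.0, -0.005, 0.001]
ft_force: [-1.2, -0.7, -0.4]
finger_gap: 85.3
gripper_force: 0.0
```

```bash
python3 - <<'E'
from h import *
f=grab("scene");u,v=284,203;save(f,"d0.png")
print(env.observe()["ee_pos"])
c=f["color"][120:260,210:370,::-1];cv2.imwrite("pics/d.png",cv2.resize(c,None,fx=4,fy=4,interpolation=2))
E
```

```text
[578.13737366  69.39840031 138.65017127]
```

View pics/d.png

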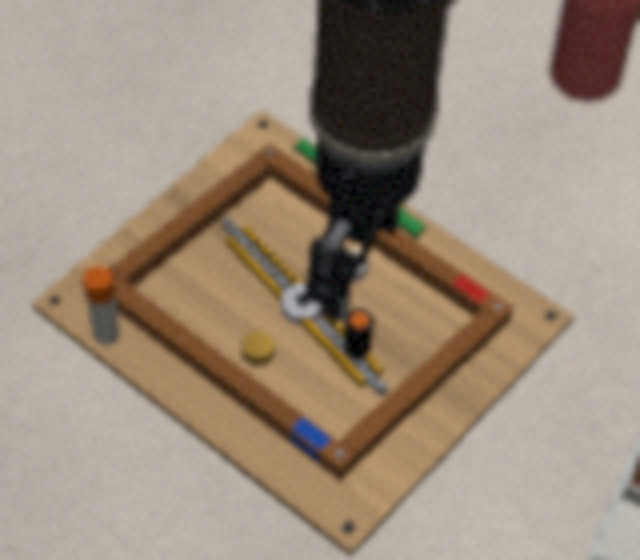

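The gripper is above the board, with the knob dot at crop (360,320), i.e. scene pixel (300,200).

```bash
python3 - <<'E'
from m import *
f=grab("scene");H,S,V=cv2.split(cv2.cvtColor(f["color"],cv2.COLOR_RGB2HSV))
for n,m,z,b in[("orange",(H>5)&(H<16)&(S>170)&(V>90),79,(290,190,312,215)),("red",((H<8)|(H>172))&(S>150),34,(315,180,340,205)),("blue",(H>100)&(H<130)&(S>120),34,(275,215,300,240)),("hub",(S<50)&(V>120),24,(276,185,292,202))]:
    p,a=blob(f,m,b);print(n,p,a,None if p is None else onz(f,*p,z).round(1))
print(env.observe()["ee_pos"])
E
```

```text
orange [299.33333333 199.73333333] 15 [581.  73.  79.]
red [327.37142857 191.88571429] 35 [641.5 174.3  34. ]
blue [287.5 228. ] 28 [581.7 -14.   34. ]
hub [284.09803922 195.19607843] 51 [513.  103.2  24. ]
[579.81665701  69.77934387 140.96675895]
```

Request:
move_arm --commands '[0.0005,-0.0015,0.02,0,1,0,0,0.02,0,1,0,0,0.02,0,1,0,0,0.015,0,1,0,0,0.012,0,1,0,0,0,0,1,0,0,0,0,1,0,0,0,0,1]'

```text
time: 3.5
ee_pos: [582.1, 71.6, 55.9]
eef_rot: [1.0, -0.0, 0.001, -0.0]
ft_force: [0.1, -0.2, 0.0]
finger_gap: 85.5
gripper_force: 0.0
```

Request:
move_arm --commands '[0,0,0,0,0.2,0,0,0,0,0,0,0,0,0,0,0,0,0,0,0,0,0,0,0,0,0,0,0,0,0,0,0,0,0,0,0,0,0,0,0]'

```text
time: 4.17
ee_pos: [581.1, 71.6, 54.6]
eef_rot: [1.0, -0.0, 0.0, -0.0]
ft_force: [-1.8, 1.0, 4.0]
finger_gap: 22.0
gripper_force: 68.3
```

```bash
cat > arc.py <<'E'
import numpy as np,sys
P=np.array([514,104.])
def rows(p0,pts,nmax=12):
    p=np.array(p0,float);o=[]
    for q in pts:
        d=np.round((q-p)/1000,4); o+=[d[0],-d[1],0,0,0]; p=p+d*1000
    for i in range(0,len(o),60): print(str([float(x) for x in o[i:i+60]]))
    print("end",p)
pol=lambda r,a:P+r*np.array([np.cos(a),np.sin(a)])
E
python3 - <<'E'
from arc import *
a=np.linspace(-.45,-.262+.622,13)[1:]
rows((581.1,71.6),[pol(74,x) for x in a]+[pol(r,a[-1]) for r in np.linspace(74,108,13)[1:]])
E
```

```text
[0.0016, -0.0048, 0.0, 0.0, 0.0, 0.0017, -0.0047, 0.0, 0.0, 0.0, 0.0013, -0.0048, 0.0, 0.0, 0.0, 0.0011, -0.0049, 0.0, 0.0, 0.0, 0.0007, -0.0049, 0.0, 0.0, 0.0, 0.0004, -0.005, 0.0, 0.0, 0.0, 0.0001, -0.005, 0.0, 0.0, 0.0, -0.0003, -0.005, 0.0, 0.0, 0.0, -0.0006, -0.0049, 0.0, 0.0, 0.0, -0.001, -0.0049, 0.0, 0.0, 0.0, -0.0012, -0.0048, 0.0, 0.0, 0.0, -0.0016, -0.0048, 0.0, 0.0, 0.0]
[0.0026, -0.001, 0.0, 0.0, 0.0, 0.0027, -0.001, 0.0, 0.0, 0.0, 0.0026, -0.001, 0.0, 0.0, 0.0, 0.0027, -0.001, 0.0, 0.0, 0.0, 0.0026, -0.001, 0.0, 0.0, 0.0, 0.0027, -0.001, 0.0, 0.0, 0.0, 0.0026, -0.001, 0.0, 0.0, 0.0, 0.0027, -0.001, 0.0, 0.0, 0.0, 0.0026, -0.001, 0.0, 0.0, 0.0, 0.0027, -0.0009, 0.0, 0.0, 0.0, 0.0026, -0.001, 0.0, 0.0, 0.0, 0.0027, -0.001, 0.0, 0.0, 0.0]
end [615.1 142. ]
```

Request:
move_arm --commands '[0.0016,-0.0048,0.0,0.0,0.0,0.0017,-0.0047,0.0,0.0,0.0,0.0013,-0.0048,0.0,0.0,0.0,0.0011,-0.0049,0.0,0.0,0.0,0.0007,-0.0049,0.0,0.0,0.0,0.0004,-0.005,0.0,0.0,0.0,0.0001,-0.005,0.0,0.0,0.0,-0.0003,-0.005,0.0,0.0,0.0,-0.0006,-0.0049,0.0,0.0,0.0,-0.001,-0.0049,0.0,0.0,0.0,-0.0012,-0.0048,0.0,0.0,0.0,-0.0016,-0.0048,0.0,0.0,0.0]'

```text
time: 5.17
ee_pos: [583.8, 130.8, 54.6]
eef_rot: [1.0, -0.0, 0.001, -0.0]
ft_force: [3.0, 0.1, 6.1]
finger_gap: 21.8
gripper_force: 68.4
```

Request:
move_arm --commands '[0,0,0,0,0,0,0,0,0,0,0,0,0,0,0,0,0,0,0,0]'

```text
time: 5.5
ee_pos: [583.6, 131.0, 54.6]
eef_rot: [1.0, 0.0, 0.001, -0.0]
ft_force: [1.0, 0.5, 4.6]
finger_gap: 22.2
gripper_force: 68.3
```

Request:
move_arm --commands '[0.0026,-0.001,0.0,0.0,0.0,0.0027,-0.001,0.0,0.0,0.0,0.0026,-0.001,0.0,0.0,0.0,0.0027,-0.001,0.0,0.0,0.0,0.0026,-0.001,0.0,0.0,0.0,0.0027,-0.001,0.0,0.0,0.0,0.0026,-0.001,0.0,0.0,0.0,0.0027,-0.001,0.0,0.0,0.0,0.0026,-0.001,0.0,0.0,0.0,0.0027,-0.001,0.0,0.0,0.0,0,0,0.0,0.0,0.0,0,0,0.0,0.0,0.0]'

```text
time: 6.5
ee_pos: [609.9, 140.4, 54.5]
eef_rot: [1.0, 0.0, 0.0, -0.0]
ft_force: [-0.4, -0.6, 6.7]
finger_gap: 21.7
gripper_force: 68.4
```

```bash
cat > chk.py <<'E'
from h import *
from arc import P
import sys
s=env.observe();e=s["ee_pos"];d=e[:2]-P;a=np.arctan2(d[1],d[0]);F=s["ft_force"]
print("t",s["time"],"pos",e.round(1),"R",np.hypot(*d).round(1),"board ang",(a+.262).round(3),"F",F.round(1),"Frad",(F[:2]@d/np.hypot(*d)).round(1))
E
python3 chk.py
```

```text
t 6.5 pos [609.9 140.4  54.5] R 102.6 board ang 0.625 F [-0.4 -0.6  6.7] Frad -0.6
```

Request:
move_arm --commands '[0.0019,-0.0007,0,0,0,0.0019,-0.0007,0,0,0,0.0014,-0.0005,0,0,0,0,0,0,0,0,0,0,0,0,0]'

```text
time: 6.92
ee_pos: [614.9, 142.2, 54.5]
eef_rot: [1.0, 0.0, -0.0, -0.0]
ft_force: [-0.2, -1.0, 5.9]
finger_gap: 21.7
gripper_force: 68.5
```

Request:
move_arm --commands '[0.0009,-0.0004,0,0,0,0,0,0,0,0,0,0,0,0,0]'

```text
time: 7.17
ee_pos: [615.6, 142.5, 54.4]
eef_rot: [1.0, 0.0, -0.0, 0.0]
ft_force: [-1.1, -1.4, 7.6]
finger_gap: 22.2
gripper_force: 68.5
```

Request:
move_arm --commands '[0.0009,-0.0004,0,0,0,0,0,0,0,0,0,0,0,0,0]'

```text
time: 7.42
ee_pos: [616.5, 142.9, 54.5]
eef_rot: [1.0, -0.0, -0.0, 0.0]
ft_force: [-1.8, 0.1, 6.9]
finger_gap: 21.8
gripper_force: 68.5
```

Request:
move_arm --commands '[0.0009,-0.0004,0,0,0,0,0,0,0,0,0,0,0,0,0]'

```text
time: 7.67
ee_pos: [617.4, 143.3, 54.5]
eef_rot: [1.0, 0.0, -0.0, 0.0]
ft_force: [-0.8, -0.4, 7.4]
finger_gap: 21.9
gripper_force: 68.5
```

Request:
move_arm --commands '[0.0009,-0.0004,0,0,0,0,0,0,0,0,0,0,0,0,0]'

```text
time: 7.92
ee_pos: [618.3, 143.7, 54.5]
eef_rot: [1.0, -0.0, -0.0, 0.0]
ft_force: [-1.2, -1.0, 6.4]
finger_gap: 21.8
gripper_force: 68.5
```

Request:
move_arm --commands '[0.0009,-0.0004,0,0,0,0,0,0,0,0,0,0,0,0,0]'

```text
time: 8.17
ee_pos: [619.2, 144.1, 54.5]
eef_rot: [1.0, -0.0, -0.0, 0.0]
ft_force: [-0.2, -1.0, 6.5]
finger_gap: 22.0
gripper_force: 68.5
```

Request:
move_arm --commands '[0.0006,-0.0002,0,0,0,0,0,0,0,0,0,0,0,0,0]'

```text
time: 8.42
ee_pos: [619.7, 144.3, 54.4]
eef_rot: [1.0, 0.0, -0.0, 0.0]
ft_force: [-1.3, -0.8, 6.6]
finger_gap: 21.7
gripper_force: 68.5
```

Request:
move_arm --commands '[0.0006,-0.0002,0,0,0,0,0,0,0,0,0,0,0,0,0]'

```text
time: 8.67
ee_pos: [620.3, 144.5, 54.4]
eef_rot: [1.0, 0.0, -0.0, 0.0]
ft_force: [-0.6, -0.2, 7.3]
finger_gap: 21.8
gripper_force: 68.5
```

```bash
python3 chk.py;python3 - <<'E'
from h import *
f=grab("top");c=f["color"][160:270,190:300,::-1];cv2.imwrite("pics/e.png",cv2.resize(c,None,fx=5,fy=5,interpolation=2))
E
```

```text
t 8.6667 pos [620.3 144.5  54.4] R 113.8 board ang 0.626 F [-0.6 -0.2  7.3] Frad -0.7
```

Request:
move_arm --commands '[0.0006,-0.0002,0,0,0,0,0,0,0,0,0,0,0,0,0]'

```text
time: 8.97
ee_pos: [620.9, 144.7, 54.5]
eef_rot: [1.0, 0.0, -0.0, 0.0]
ft_force: [-0.9, -1.9, 6.9]
finger_gap: 21.5
gripper_force: 68.5
```

Request:
move_arm --commands '[0.0006,-0.0002,0,0,0,0,0,0,0,0,0,0,0,0,0]'

```text
time: 9.22
ee_pos: [621.5, 145.0, 54.4]
eef_rot: [1.0, 0.0, -0.0, 0.0]
ft_force: [-0.3, -0.1, 7.2]
finger_gap: 21.7
gripper_force: 68.5
```

View pics/e.png

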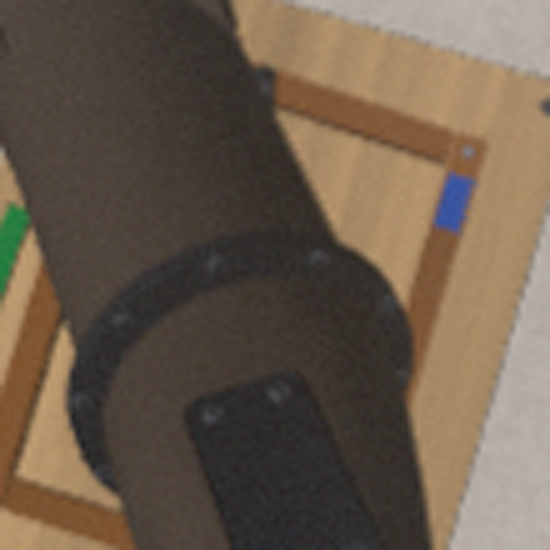

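The arm hides the corner in the top view (it covers the red mark; only blue at (455,205) is visible), so I'll check the scene view.

```bash
python3 chk.py;python3 - <<'E'
from h import *
f=grab("scene");c=f["color"][150:240,260:350,::-1];cv2.imwrite("pics/f.png",cv2.resize(c,None,fx=6,fy=6,interpolation=2))
E
```

```text
t 9.2167 pos [621.5 145.   54.4] R 115.1 board ang 0.626 F [-0.3 -0.1  7.2] Frad -0.4
```

View pics/f.png

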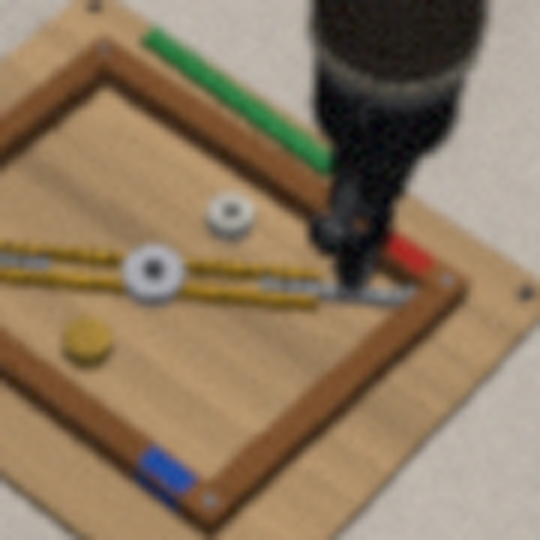

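The nose, at about (410,295), is just short of the red corner at (428,285), so I'll keep creeping.

Request:
move_arm --commands '[0.0006,-0.0002,0,0,0,0,0,0,0,0,0,0,0,0,0]'

```text
time: 9.52
ee_pos: [621.8, 145.1, 54.4]
eef_rot: [1.0, 0.0, -0.001, 0.0]
ft_force: [-1.9, -0.8, 7.6]
finger_gap: 21.7
gripper_force: 68.5
```

Request:
move_arm --commands '[0.0006,-0.0002,0,0,0,0,0,0,0,0,0,0,0,0,0]'

```text
time: 9.77
ee_pos: [621.9, 145.2, 54.3]
eef_rot: [1.0, 0.0, -0.001, 0.0]
ft_force: [-3.1, -1.7, 8.7]
finger_gap: 22.0
gripper_force: 68.6
```

Request:
move_arm --commands '[0.0006,-0.0002,0,0,0,0,0,0,0,0,0,0,0,0,0]'

```text
time: 10.02
ee_pos: [622.0, 145.2, 54.2]
eef_rot: [1.0, 0.0, -0.001, 0.0]
ft_force: [-5.6, -1.9, 9.9]
finger_gap: 21.9
gripper_force: 68.8
```

```bash
python3 chk.py
```

```text
t 10.0167 pos [622.  145.2  54.2] R 115.6 board ang 0.627 F [-5.6 -1.9  9.9] Frad -5.9
```

Request:
move_arm --commands '[-0.0002,-0.0005,0,0,0,0,0,0,0,0,0,0,0,0,0]'

```text
time: 10.27
ee_pos: [622.2, 145.8, 54.3]
eef_rot: [1.0, 0.0, -0.001, 0.0]
ft_force: [-3.0, -1.0, 8.5]
finger_gap: 21.8
gripper_force: 68.7
```

```bash
python3 chk.py
```

```text
t 10.2667 pos [622.2 145.8  54.3] R 116.0 board ang 0.631 F [-3.  -1.   8.5] Frad -3.2
```

Request:
move_arm --commands '[-0.0002,-0.0005,0,0,0,0,0,0,0,0,0,0,0,0,0]'

```text
time: 10.52
ee_pos: [622.4, 146.4, 54.3]
eef_rot: [1.0, 0.0, -0.001, 0.0]
ft_force: [-3.0, -1.0, 8.0]
finger_gap: 22.0
gripper_force: 68.7
```

```bash
python3 chk.py
```

```text
t 10.5167 pos [622.4 146.4  54.3] R 116.4 board ang 0.635 F [-3. -1.  8.] Frad -3.1
```

Request:
move_arm --commands '[0.0001,-0.0005,0,0,0,0,0,0,0,0,0,0,0,0,0]'

```text
time: 10.77
ee_pos: [622.5, 146.7, 54.3]
eef_rot: [1.0, -0.0, -0.001, 0.0]
ft_force: [-3.5, -1.8, 8.3]
finger_gap: 21.9
gripper_force: 68.6
```

Request:
move_arm --commands '[0.0001,-0.0005,0,0,0,0,0,0,0,0,0,0,0,0,0]'

```text
time: 11.02
ee_pos: [622.6, 146.7, 54.3]
eef_rot: [1.0, -0.0, -0.001, 0.001]
ft_force: [-1.8, -2.8, 8.5]
finger_gap: 21.7
gripper_force: 68.7
```

Request:
move_arm --commands '[0.0001,-0.0005,0,0,0,0,0,0,0,0,0,0,0,0,0]'

```text
time: 11.27
ee_pos: [622.6, 146.7, 54.3]
eef_rot: [1.0, -0.0, -0.001, 0.001]
ft_force: [-4.4, -3.3, 10.0]
finger_gap: 21.7
gripper_force: 68.8
```

```bash
python3 chk.py
```

```text
t 11.2667 pos [622.6 146.7  54.3] R 116.7 board ang 0.637 F [-4.4 -3.3 10. ] Frad -5.3
```

Request:
move_arm --commands '[0.0001,-0.0002,0,0,0,0,0,0,0,0,0,0,0,0,0,0,0,0,0,0,0,0,0,0,0]'

```text
time: 11.68
ee_pos: [622.6, 146.8, 54.3]
eef_rot: [1.0, -0.0, -0.001, 0.001]
ft_force: [-3.7, -3.6, 9.9]
finger_gap: 22.0
gripper_force: 68.8
```

```bash
python3 chk.py; python3 - <<'E'
from arc import *
P0=(622.6,146.7)
a0=.375
rows(P0,[pol(r,a0) for r in np.linspace(116.7,73,9)[1:]]+[pol(r,-.262-.64) for r in []])
a=np.linspace(a0,-.262-.645,20)[1:]
p=pol(73,a0).round(1)
rows(p,[pol(73,x) for x in a])
rows(pol(73,a[-1]).round(1),[pol(r,a[-1]) for r in np.linspace(73,102,10)[1:]])
E
```

```text
t 11.6833 pos [622.6 146.8  54.3] R 116.7 board ang 0.637 F [-3.7 -3.6  9.9] Frad -4.8
[-0.0051, 0.002, 0.0, 0.0, 0.0, -0.0051, 0.002, 0.0, 0.0, 0.0, -0.0051, 0.002, 0.0, 0.0, 0.0, -0.005, 0.002, 0.0, 0.0, 0.0, -0.0051, 0.002, 0.0, 0.0, 0.0, -0.0051, 0.002, 0.0, 0.0, 0.0, -0.0051, 0.002, 0.0, 0.0, 0.0, -0.0051, 0.002, 0.0, 0.0, 0.0]
end [581.9 130.7]
[0.0017, 0.0046, 0.0, 0.0, 0.0, 0.0013, 0.0047, 0.0, 0.0, 0.0, 0.001, 0.0049, 0.0, 0.0, 0.0, 0.0007, 0.0048, 0.0, 0.0, 0.0, 0.0003, 0.005, 0.0, 0.0, 0.0, 0.0001, 0.0049, 0.0, 0.0, 0.0, -0.0003, 0.0049, 0.0, 0.0, 0.0, -0.0007, 0.0049, 0.0, 0.0, 0.0, -0.001, 0.0048, 0.0, 0.0, 0.0, -0.0013, 0.0048, 0.0, 0.0, 0.0, -0.0016, 0.0046, 0.0, 0.0, 0.0, -0.0019, 0.0045, 0.0, 0.0, 0.0]
[-0.0022, 0.0044, 0.0, 0.0, 0.0, -0.0025, 0.0043, 0.0, 0.0, 0.0, -0.0028, 0.004, 0.0, 0.0, 0.0, -0.0031, 0.0039, 0.0, 0.0, 0.0, -0.0033, 0.0036, 0.0, 0.0, 0.0, -0.0035, 0.0034, 0.0, 0.0, 0.0, -0.0038, 0.0032, 0.0, 0.0, 0.0]
end [559.   46.5]
[0.002, 0.0025, 0.0, 0.0, 0.0, 0.0019, 0.0026, 0.0, 0.0, 0.0, 0.002, 0.0025, 0.0, 0.0, 0.0, 0.002, 0.0026, 0.0, 0.0, 0.0, 0.002, 0.0025, 0.0, 0.0, 0.0, 0.002, 0.0025, 0.0, 0.0, 0.0, 0.002, 0.0026, 0.0, 0.0, 0.0, 0.002, 0.0025, 0.0, 0.0, 0.0, 0.0019, 0.0025, 0.0, 0.0, 0.0]
end [576.8  23.7]
```

Request:
move_arm --commands '[-0.0051,0.002,0.0,0.0,0.0,-0.0051,0.002,0.0,0.0,0.0,-0.0051,0.002,0.0,0.0,0.0,-0.005,0.002,0.0,0.0,0.0,-0.0051,0.002,0.0,0.0,0.0,-0.0051,0.002,0.0,0.0,0.0,-0.0051,0.002,0.0,0.0,0.0,-0.0051,0.002,0.0,0.0,0.0,0,0,0,0,0,0,0,0,0,0]'

```text
time: 12.52
ee_pos: [583.0, 132.5, 54.6]
eef_rot: [1.0, 0.0, 0.0, -0.0]
ft_force: [1.9, 0.9, 6.5]
finger_gap: 21.7
gripper_force: 68.7
```

```bash
python3 chk.py
```

```text
t 12.5167 pos [583.  132.5  54.6] R 74.7 board ang 0.653 F [1.9 0.9 6.5] Frad 2.1
```

Request:
move_arm --commands '[0.0012,0.0062,0.0,0.0,0.0,0.0013,0.0047,0.0,0.0,0.0,0.001,0.0049,0.0,0.0,0.0,0.0007,0.0048,0.0,0.0,0.0,0.0003,0.005,0.0,0.0,0.0,0.0001,0.0049,0.0,0.0,0.0,-0.0003,0.0049,0.0,0.0,0.0,-0.0007,0.0049,0.0,0.0,0.0,-0.001,0.0048,0.0,0.0,0.0,-0.0013,0.0048,0.0,0.0,0.0,-0.0016,0.0046,0.0,0.0,0.0,-0.0019,0.0045,0.0,0.0,0.0]'

```text
time: 13.52
ee_pos: [580.0, 72.8, 54.4]
eef_rot: [1.0, -0.0, -0.001, 0.0]
ft_force: [-1.1, 1.6, 9.1]
finger_gap: 21.8
gripper_force: 69.0
```

Request:
move_arm --commands '[-0.0022,0.0044,0.0,0.0,0.0,-0.0025,0.0043,0.0,0.0,0.0,-0.0028,0.004,0.0,0.0,0.0,-0.0031,0.0039,0.0,0.0,0.0,-0.0033,0.0036,0.0,0.0,0.0,-0.0035,0.0034,0.0,0.0,0.0,-0.0038,0.0032,0.0,0.0,0.0,0,0,0,0,0,0,0,0,0,0]'

```text
time: 14.27
ee_pos: [558.7, 45.7, 54.4]
eef_rot: [1.0, -0.0, -0.001, 0.0]
ft_force: [-1.3, 1.1, 9.8]
finger_gap: 21.9
gripper_force: 69.2
```

```bash
python3 chk.py
```

```text
t 14.2667 pos [558.7  45.7  54.4] R 73.4 board ang -0.655 F [-1.3  1.1  9.8] Frad -1.7
```

Request:
move_arm --commands '[0.002,0.0025,0.0,0.0,0.0,0.0019,0.0024,0.0,0.0,0.0,0.002,0.0024,0.0,0.0,0.0,0.0021,0.0024,0.0,0.0,0.0,0.0022,0.0024,0.0,0.0,0.0,0.0021,0.0024,0.0,0.0,0.0,0.002,0.0025,0.0,0.0,0.0,0.002,0.0025,0.0,0.0,0.0,0.0019,0.0025,0.0,0.0,0.0,0,0,0,0,0]'

```text
time: 15.1
ee_pos: [577.4, 23.4, 54.3]
eef_rot: [1.0, -0.001, -0.001, 0.0]
ft_force: [-0.3, -0.3, 9.2]
finger_gap: 21.7
gripper_force: 69.2
```

Request:
move_arm --commands '[0.0006,0.0008,0,0,0,0,0,0,0,0,0,0,0,0,0]'

```text
time: 15.35
ee_pos: [577.7, 23.0, 54.3]
eef_rot: [1.0, -0.0, -0.001, 0.0]
ft_force: [-0.8, 1.3, 8.6]
finger_gap: 21.9
gripper_force: 69.1
```

Request:
move_arm --commands '[0.0006,0.0008,0,0,0,0,0,0,0,0,0,0,0,0,0]'

```text
time: 15.6
ee_pos: [578.2, 22.5, 54.3]
eef_rot: [1.0, -0.0, -0.001, 0.0]
ft_force: [-1.4, 1.2, 9.6]
finger_gap: 22.0
gripper_force: 69.1
```

```bash
python3 chk.py
```

```text
t 15.6 pos [578.2  22.5  54.3] R 103.7 board ang -0.642 F [-1.4  1.2  9.6] Frad -1.8
```

Request:
move_arm --commands '[0.0006,0.0008,0,0,0,0,0,0,0,0,0,0,0,0,0]'

```text
time: 15.85
ee_pos: [578.6, 22.3, 54.3]
eef_rot: [1.0, -0.0, -0.001, -0.0]
ft_force: [-2.0, 2.3, 8.7]
finger_gap: 21.9
gripper_force: 69.1
```

Request:
move_arm --commands '[0.0006,0.0008,0,0,0,0,0,0,0,0,0,0,0,0,0]'

```text
time: 16.1
ee_pos: [579.1, 22.0, 54.3]
eef_rot: [1.0, 0.0, -0.001, -0.0]
ft_force: [-2.1, 3.6, 8.3]
finger_gap: 21.6
gripper_force: 69.0
```

Request:
move_arm --commands '[0.0004,0.0005,0,0,0,0,0,0,0,0,0,0,0,0,0]'

```text
time: 16.35
ee_pos: [579.3, 21.8, 54.2]
eef_rot: [1.0, 0.0, -0.001, -0.001]
ft_force: [-2.0, 4.8, 8.0]
finger_gap: 22.0
gripper_force: 69.1
```

```bash
python3 chk.py
```

```text
t 16.35 pos [579.3  21.8  54.2] R 105.0 board ang -0.637 F [-2.   4.8  8. ] Frad -5.0
```

Request:
move_arm --commands '[0.0005,0.0001,0,0,0,0,0,0,0,0,0,0,0,0,0]'

```text
time: 16.6
ee_pos: [579.9, 21.6, 54.3]
eef_rot: [1.0, 0.0, -0.001, -0.001]
ft_force: [-1.2, 4.9, 8.3]
finger_gap: 21.8
gripper_force: 69.1
```

Request:
move_arm --commands '[0.0005,0.0001,0,0,0,0,0,0,0,0,0,0,0,0,0]'

```text
time: 16.85
ee_pos: [580.5, 21.4, 54.3]
eef_rot: [1.0, 0.0, -0.001, -0.001]
ft_force: [-1.4, 3.8, 8.2]
finger_gap: 21.8
gripper_force: 69.0
```

```bash
python3 chk.py
```

```text
t 16.85 pos [580.5  21.4  54.3] R 106.0 board ang -0.631 F [-1.4  3.8  8.2] Frad -3.8
```

Request:
move_arm --commands '[0.0005,0.0001,0,0,0,0,0,0,0,0,0,0,0,0,0]'

```text
time: 17.1
ee_pos: [581.0, 21.2, 54.2]
eef_rot: [1.0, 0.0, -0.001, -0.0]
ft_force: [-1.6, 3.7, 9.0]
finger_gap: 21.9
gripper_force: 69.0
```

Request:
move_arm --commands '[0.0005,0.0001,0,0,0,0,0,0,0,0,0,0,0,0,0]'

```text
time: 17.35
ee_pos: [581.2, 21.1, 54.2]
eef_rot: [1.0, 0.0, -0.001, -0.0]
ft_force: [-3.9, 4.1, 8.9]
finger_gap: 21.8
gripper_force: 69.1
```

Request:
move_arm --commands '[0.0005,0.0001,0,0,0,0,0,0,0,0,0,0,0,0,0]'

```text
time: 17.6
ee_pos: [581.3, 21.1, 54.2]
eef_rot: [1.0, 0.0, -0.002, -0.0]
ft_force: [-4.1, 4.7, 10.8]
finger_gap: 22.1
gripper_force: 69.2
```

```bash
python3 chk.py
```

```text
t 17.6 pos [581.3  21.1  54.2] R 106.8 board ang -0.627 F [-4.1  4.7 10.8] Frad -6.2
```

Request:
move_arm --commands '[0,0,0,0,0,0,0,0,0,0,0,0,0,0,0,0,0,0,0,0]'

```text
time: 17.93
ee_pos: [581.3, 21.1, 54.2]
eef_rot: [1.0, 0.0, -0.002, -0.0]
ft_force: [-4.4, 3.1, 11.2]
finger_gap: 21.6
gripper_force: 69.2
```

Request:
move_arm --commands '[0.0005,0.0006,0,0,0,0.0005,0.0006,0,0,0,0,0,0,0,0,0,0,0,0,0]'

```text
time: 18.27
ee_pos: [581.4, 21.0, 54.1]
eef_rot: [1.0, 0.001, -0.002, -0.001]
ft_force: [-6.3, 6.7, 13.0]
finger_gap: 21.8
gripper_force: 69.5
```

Request:
move_arm --commands '[0.0004,0.0005,0,0,0,0,0,0,0,0,0,0,0,0,0]'

```text
time: 18.52
ee_pos: [581.5, 20.9, 54.1]
eef_rot: [1.0, 0.001, -0.003, -0.001]
ft_force: [-8.5, 8.0, 13.9]
finger_gap: 22.0
gripper_force: 69.6
```

```bash
python3 chk.py
```

```text
t 18.5167 pos [581.5  20.9  54.1] R 107.0 board ang -0.627 F [-8.5  8.  13.9] Frad -11.5
```

Request:
move_arm --commands '[0.0004,0.0005,0,0,0,0,0,0,0,0,0,0,0,0,0]'

```text
time: 18.77
ee_pos: [581.6, 20.8, 54.1]
eef_rot: [1.0, 0.001, -0.003, -0.001]
ft_force: [-8.5, 9.3, 15.0]
finger_gap: 21.7
gripper_force: 69.6
```

Request:
move_arm --commands '[0.0004,0.0005,0,0,0,0,0,0,0,0,0,0,0,0,0]'

```text
time: 19.02
ee_pos: [581.9, 20.7, 54.1]
eef_rot: [1.0, 0.001, -0.003, -0.001]
ft_force: [-10.4, 10.5, 14.9]
finger_gap: 21.9
gripper_force: 69.7
```

```bash
python3 chk.py
```

```text
t 19.0167 pos [581.9  20.7  54.1] R 107.5 board ang -0.625 F [-10.4  10.5  14.9] Frad -14.7
```

Request:
move_arm --commands '[0.0004,0.0005,0,0,0,0,0,0,0,0,0.0004,0.0005,0,0,0,0,0,0,0,0,0,0,0,0,0]'

```text
time: 19.43
ee_pos: [582.7, 20.2, 54.1]
eef_rot: [1.0, 0.001, -0.003, -0.002]
ft_force: [-9.0, 10.9, 14.7]
finger_gap: 22.1
gripper_force: 69.7
```

```bash
python3 chk.py
```

```text
t 19.4333 pos [582.7  20.2  54.1] R 108.3 board ang -0.622 F [-9.  10.9 14.7] Frad -14.2
```

Request:
move_arm --commands '[0.0004,0.0005,0,0,0,0,0,0,0,0,0.0004,0.0005,0,0,0,0,0,0,0,0,0,0,0,0,0]'

```text
time: 19.85
ee_pos: [583.6, 19.8, 54.1]
eef_rot: [1.0, 0.002, -0.003, -0.002]
ft_force: [-10.1, 11.8, 13.4]
finger_gap: 22.2
gripper_force: 69.6
```

```bash
python3 chk.py
```

```text
t 19.85 pos [583.6  19.8  54.1] R 109.2 board ang -0.618 F [-10.1  11.8  13.4] Frad -15.5
```

Request:
move_arm --commands '[0.0004,0.0005,0,0,0,0,0,0,0,0,0.0005,0.0004,0,0,0,0,0,0,0,0,0,0,0,0,0]'

```text
time: 20.27
ee_pos: [584.5, 19.3, 54.1]
eef_rot: [1.0, 0.002, -0.003, -0.002]
ft_force: [-9.0, 14.1, 13.4]
finger_gap: 21.8
gripper_force: 69.6
```

```bash
python3 chk.py; python3 - <<'E'
from arc import *
a=-.262-.617
rows((584.5,19.4),[pol(r,a) for r in np.linspace(109.9,74,9)[1:]])
E
```

```text
t 20.2667 pos [584.5  19.3  54.1] R 110.2 board ang -0.615 F [-9.  14.1 13.4] Frad -16.6
[-0.0033, -0.0034, 0.0, 0.0, 0.0, -0.0028, -0.0035, 0.0, 0.0, 0.0, -0.0029, -0.0034, 0.0, 0.0, 0.0, -0.0028, -0.0035, 0.0, 0.0, 0.0, -0.0029, -0.0034, 0.0, 0.0, 0.0, -0.0029, -0.0035, 0.0, 0.0, 0.0, -0.0028, -0.0035, 0.0, 0.0, 0.0, -0.0029, -0.0034, 0.0, 0.0, 0.0]
end [561.2  47. ]
```

Request:
move_arm --commands '[-0.001,-0.0013,0,0,0,-0.001,-0.0013,0,0,0,0,0,0,0,0,0,0,0,0,0]'

```text
time: 20.6
ee_pos: [584.3, 19.6, 54.2]
eef_rot: [1.0, 0.001, -0.001, -0.001]
ft_force: [-3.9, 7.6, 8.9]
finger_gap: 21.9
gripper_force: 69.1
```

```bash
python3 chk.py
```

```text
t 20.6 pos [584.3  19.6  54.2] R 109.8 board ang -0.614 F [-3.9  7.6  8.9] Frad -8.3
```

Request:
move_arm --commands '[-0.003,-0.0034,0.0,0.0,0.0,-0.0028,-0.0035,0.0,0.0,0.0,-0.0029,-0.0034,0.0,0.0,0.0,-0.0028,-0.0035,0.0,0.0,0.0,-0.0029,-0.0034,0.0,0.0,0.0,-0.0029,-0.0035,0.0,0.0,0.0,-0.0028,-0.0035,0.0,0.0,0.0,-0.0029,-0.0034,0.0,0.0,0.0,-0.0013,-0.0015,0,0,0,0,0,0,0,0,0,0,0,0,0]'

```text
time: 21.52
ee_pos: [561.0, 46.0, 54.4]
eef_rot: [1.0, -0.0, -0.0, 0.0]
ft_force: [-0.4, 0.2, 9.2]
finger_gap: 21.5
gripper_force: 69.1
```

```bash
python3 chk.py
```

```text
t 21.5167 pos [561.   46.   54.4] R 74.7 board ang -0.628 F [-0.4  0.2  9.2] Frad -0.4
```

Request:
move_arm --commands '[-0.0006,-0.0008,0,0,0,0,0,0,0,0,-0.0006,-0.0008,0,0,0,0,0,0,0,0]'

```text
time: 21.85
ee_pos: [560.1, 47.0, 54.5]
eef_rot: [1.0, -0.0, -0.0, 0.0]
ft_force: [1.1, -0.7, 8.3]
finger_gap: 21.9
gripper_force: 69.1
```

```bash
python3 chk.py
```

```text
t 21.85 pos [560.1  47.   54.5] R 73.3 board ang -0.628 F [ 1.1 -0.7  8.3] Frad 1.3
```

Request:
move_arm --commands '[-0.0006,-0.0008,0,0,0,0,0,0,0,0,-0.0006,-0.0008,0,0,0,0,0,0,0,0]'

```text
time: 22.18
ee_pos: [559.0, 48.6, 54.5]
eef_rot: [1.0, -0.0, -0.0, 0.0]
ft_force: [0.6, -0.6, 8.5]
finger_gap: 21.8
gripper_force: 69.1
```

```bash
python3 chk.py
```

```text
t 22.1833 pos [559.   48.6  54.5] R 71.3 board ang -0.627 F [ 0.6 -0.6  8.5] Frad 0.8
```

Request:
move_arm --commands '[-0.0006,-0.0008,0,0,0,0,0,0,0,0,0,0,0,0,0]'

```text
time: 22.43
ee_pos: [558.8, 48.8, 54.5]
eef_rot: [1.0, -0.001, 0.0, 0.001]
ft_force: [2.2, -1.7, 8.2]
finger_gap: 21.8
gripper_force: 69.1
```

```bash
python3 chk.py
```

```text
t 22.4333 pos [558.8  48.8  54.5] R 71.1 board ang -0.627 F [ 2.2 -1.7  8.2] Frad 2.7
```

Request:
move_arm --commands '[0.0005,0.0006,0,0,0,0,0,0,0,0,0,0,0,0,0.3,0,0,0,0,0.6,0,0,0,0,1,0,0,0,0,1,0,0,0,0,1,0,0,0,0,1]'

```text
time: 23.1
ee_pos: [558.5, 49.4, 54.1]
eef_rot: [1.0, -0.0, -0.0, 0.0]
ft_force: [-0.5, 1.7, 0.3]
finger_gap: 83.4
gripper_force: 0.0
```

Request:
move_arm --commands '[0,0,-0.01,0,1,0,0,-0.02,0,1,0,0,-0.025,0,1,0,0,-0.03,0,1,0,0,-0.03,0,1,0,0,-0.03,0,1,-0.02,0.025,0,0,1,-0.025,0.03,0,0,1,-0.025,0.03,0,0,1,-0.025,0.03,0,0,1,-0.025,0.03,0,0,1,-0.025,0.03,0,0,1]'

```text
time: 24.1
ee_pos: [412.3, -126.5, 200.1]
eef_rot: [1.0, 0.0, 0.0, 0.0]
ft_force: [0.1, -0.4, -0.8]
finger_gap: 85.2
gripper_force: 0.0
```

Request:
move_arm --commands '[-0.01,0.035,0,0,1,-0.01,0.035,0,0,1,-0.01,0.035,0,0,1,0,0.035,0,0,1,0,0.035,0,0,1,0,0.03,0,0,1,0,0.02,0,0,1,0,0,0,0,1,0,0,0,0,1]'

```text
time: 24.85
ee_pos: [383.3, -351.3, 199.7]
eef_rot: [1.0, -0.001, 0.0, 0.0]
ft_force: [0.0, 0.8, -0.6]
finger_gap: 85.6
gripper_force: 0.0
```

```bash
python3 m.py; python3 -c "
from h import *
s=env.observe();print(s['time'],s['ee_pos'])"
```

```text
board ((514.2607421875, 104.06999969482422), (298.74981689453125, 359.25811767578125), 74.95352935791016)
red [211.56140351 177.87719298] 57 [637.3 173.6  34. ]
blue [280.43589744 198.79487179] 39 [584.6 -16.9  34. ]
green [184.31981982 226.81531532] 222 [501.7 245.3  20. ]
orange [256.75   206.4375] 16 [557.8  46.6  79. ]
hub [235.77777778 223.62037037] 108 [513.8 104.1  24. ]
24.9 [ 383.66692546 -350.0310991   199.63139676]
```

View pics/c.png

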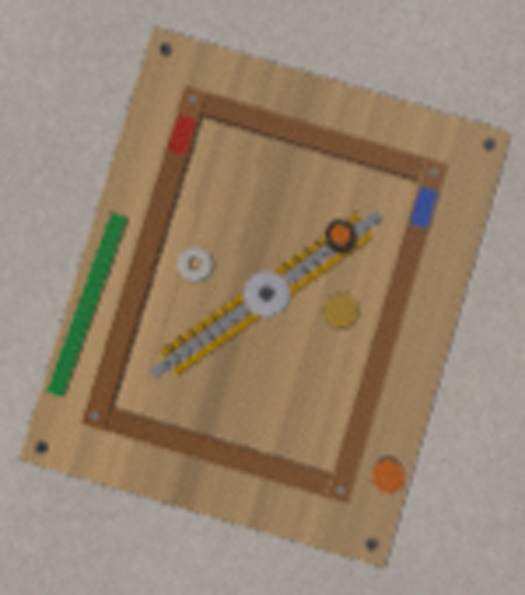

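The tongue is in, the knob is free, and the marks (red (183,135), blue (425,208)) now lie almost level: s is about 0.8 by camera and about 0 by touch. I'll check more precisely using the tilt of the end rails against the long rails.

```bash
cat > tilt.py <<'E'
from h import *
from scipy.ndimage import map_coordinates, gaussian_filter1d
yaw=-.2625;P=np.array([514.1,104.05]);c,s=np.cos(yaw),np.sin(yaw)
def pix(f,X):
    E=f["extrinsics"];q=(X-E[:3,3])@E[:3,:3];a=np.stack([q[:,0],-q[:,1]],1)/-q[:,2:]
    a=a*(1+f["k1"]*(a**2).sum(1,keepdims=True));K=f["intrinsics"]
    return a[:,0]*K[0,0]+K[0,2],a[:,1]*K[1,1]+K[1,2]
def slope(f,ch,ax,pos,z,lim):
    t=np.linspace(-lim,lim,61);d=np.arange(-7,7.01,.25);e=[]
    for x in t:
        b=np.stack([pos+d,x+0*d],1) if ax==0 else np.stack([x+0*d,pos+d],1)
        X=np.column_stack([P[0]+c*b[:,0]-s*b[:,1],P[1]+s*b[:,0]+c*b[:,1],z+0*d])
        u,v=pix(f,X);g=np.abs(np.gradient(gaussian_filter1d(map_coordinates(ch,[v,u],order=1),3)))
        g=np.clip(g-.4*g.max(),0,None);e.append((g*d).sum()/g.sum())
    e=np.array(e);k=np.ones(61,bool)
    for _ in range(4):
        p=np.polyfit(t[k],e[k],1);r=np.abs(e-np.polyval(p,t));k=r<max(2*np.median(r),.3)
    return p[0],p[1],r[k].std()
for n in("top","top","scene"):
    f=grab(n);ch=f["color"].mean(2)
    R=[slope(f,ch,0,138,34,75),slope(f,ch,0,-138,34,75),slope(f,ch,1,108,34,100),slope(f,ch,1,-108,34,100)]
    print(n,np.round(R,4).tolist())
    long=(R[2][0]+R[3][0])/2; print("tilts far,near (+long, small-angle shear):",R[0][0]+long,R[1][0]+long,"s=",99*((R[0][0]+R[1][0])/2+long))
E
python3 tilt.py
```

```text
top [[0.005, 0.1206, 0.0913], [0.0065, 0.3766, 0.0831], [-0.0009, 0.0287, 0.1153], [0.0002, 0.1017, 0.1241]]
tilts far,near (+long, small-angle shear): 0.004654962948825366 0.006157998349973239 s= 0.5352415842905309
top [[0.0047, 0.1002, 0.1137], [0.0075, 0.4161, 0.0832], [0.0008, 0.0166, 0.1121], [0.0002, 0.0716, 0.1056]]
tilts far,near (+long, small-angle shear): 0.005140638129444557 0.007929942069379747 s= 0.6469937198418031
scene [[-0.0046, 4.6838, 0.2177], [0.0066, 0.6106, 0.1072], [0.0054, 1.385, 0.3019], [-0.0049, -4.1358, 0.1916]]
tilts far,near (+long, small-angle shear): -0.004395285297052132 0.006826575736777257 s= 0.12034887676639365
```

The frame comes out at s of about 0.5 mm, inside the ±1.56 mm limit, so I'm handing in.

```bash
python3 -c "
from station import env
print(env.hand_in())"
```

```text
the job is handed in; nothing more can be done
None
```

I measured both diagonals and pushed the frame square along the shorter (blue) one. By camera the long rails are about 0.5 mm from square (limit 1.56 mm); I didn't re-measure the red diagonal by touch. The rule is fully back in and released, and the job was handed in with about 25 s on the robot's clock; no verdict was shown.

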